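Bring the ring to the torch and set the brake

ROBOT

A 6-joint arm with a two-finger parallel gripper is mounted at the origin on the work surface. World frame = base frame: x ahead of the robot, y to its left, z up, the work surface at z = 0. Lengths are in m, angles in rad, forces in N, time in s.
With the tool pointing down it reaches from about 0.35 to 0.775 m from the base axis. Payload 5.5 kg.
Tool frame: the origin (TCP) lies between the finger pads; the fingertips stand 8 mm ahead of it and the grasp point (between the pads) lies 11 mm behind it; z points along the fingers, y is the line along which they close (so a half turn about z gives the same grasp; the last joint's range is limited). The gripper opens to 85 mm and grips with 20 to 120 N. Pads are 22 mm wide; open, the fingers measure 114 mm over their backs; the gripper's body (76 mm by 85 mm) begins 54 mm behind the grasp point. The pads swing forward as they close: fully open they stand 13 mm farther back than shut.
Start: joints at [-0.14, 0.313, 0.046, 1.304, 0, 1.431], TCP at [0.575, -0, 0.239] pointing down, gripper open.
Joint ranges: [-2.76, 2.76], [-0.86, 1.69], [-1.03, 1.26], [-2.2, 2.34], [-1.47, 1.5], [-3.14, 3.14]. Speed limits (rad/s): [2.57, 2.57, 3.14, 3.14, 3.14, 3.14].

INTERFACE

Orientations are given as a unit quaternion [w, x, y, z].
In Python, from workcell import status, vision, job gives the robot as it stands. The module is installed in compiled form; this text tells all that it offers.
- The arm moves only by the tool apply_moves, never from a script. Its argument "moves" is one flat list of numbers, 6 for each row, row after row: the shift along the world's x, y, z in units of 25 mm (1.0 is 25 mm), then the turn, a rotation vector about the world's x, y, z in rad. In form: [x, y, z, rx, ry, rz, x, y, z, rx, ry, rz, ...]. A call has 1 to 20 rows; each row is the pose to reach, as a shift and turn from the pose commanded when the call began; what a row does not reach only later rows make up. A row lasts 1/12 s, in which the tool goes at most 41.7 mm and 7.16 degrees, less where a joint would pass 70% of its speed; a pose out of reach is approached as far as the arm can. A call with a gripper value outside its range is refused whole. "claw" is the opening in per cent of the stroke, from 0 (shut) to 100 (fully open), set as the call begins (left out, the last holds). The fingers move at their own pace and stop on an object; "newtons" is the grip in N (left out, the last holds). Time passes only in rows, so rows that repeat a pose let the fingers close. It gives the time, the measured TCP pose, the force, the opening and the grip force at its end, in the units of the state.
- status.get_state(): the state, without advancing time (a new reading comes with each control period).
- vision.read_camera(name): name is "scene" or "side" or "wrist"; returns a dict with "image" (400x640x3 uint8, blue, green, red), "camera_matrix" (3x3 intrinsics, pixels), "camera_from_world" (4x4, takes a point from world to camera coordinates). Camera axes: x right, y down, z forward; pixel columns grow to the right and rows downward; lengths in m; the calibration is good to about 2 mm. The wrist camera is an equidistant fisheye: a pixel r from the principal point sees the ray r / f radians off the axis. A picture is of the moment at which its call begins. There is no depth.
- job.hand_in(): hands the job in; it is judged then, once.
The state is a dict: "clock": time; "joint_pos": joint angles; "qvel": joint speeds; "tau": joint torques, N m; "tcp_pos": TCP position; "orientation": TCP orientation; "wrist_force": force on the tool from outside, world axes, zero at the start; "ft_torque": the same for the moment, N m; "finger_gap": finger opening in m; "grip_force": force on a finger pad.
Only numpy, scipy, OpenCV 4.12 (cv2) and the standard library are available. Lean on these libraries where they do the work, as an engineer would, in place of code of your own. Each camera call takes 0.05 s, during which the arm holds its last target. There are 200 camera calls.

TASK

With a fingertip, push the long ball-ended arm of the soldering turntable round until the brass ring in the clip stands straight in front of the torch nozzle. Then push the brake lever beside the turntable all the way round, away from the robot, to its stop. Leave the ring untouched and the crucible, jar and mallet where they are, and finish with the hand clear of everything.

Things in the scene. Friction and masses are not known exactly. Their poses are not given: they have to be found in the camera images.
- stand: Fixed foot of the turntable on a thin grey mat, dark steel, 150 mm across. Origin on the vertical turning axis, at bench height (z = 0).
- pan (a joint): Turntable angle in rad, growing anticlockwise seen from above. The pan is a steel disc 160 mm across, z 40 to 50 mm, with a white 146 by 60 mm slab on it in line with the arm (top at z = 62 mm). It turns freely either way with a steady drag of about 0.10 N m (about 1 N at the arm), stays where it is left without coasting, whatever the brake lever does.
- push_arm_tip (a point): Centre of the black ball (22 mm across) at the end of the long push arm, 154 mm from the axis, z = 48 mm. The arm is a level round steel bar 12 mm thick, running radially from the pan rim (80 mm from the axis) to the ball. Shut fingers fit beside the bar 100 to 130 mm from the axis, tips down to about z = 25 mm; only the mat is below.
- work_ring (a point): The brass ring, 28 mm across, standing upright in a small dark clip fixed on the slab, straight across the axis from the arm, 65 mm from the axis. The point is the ring's centre, z = 100 mm. It turns with the pan. Not to be touched.
- torch: Blue hand torch lying level in a fixed steel rest, its steel nozzle aimed at the turning axis. Origin on the turning axis at z = 0; the torch lies along its +x, from 130 mm (nozzle mouth) to 307 mm out, centreline at z = 100 mm, top at z = 123 mm; foot 85 by 75 mm. It stands where the arm never needs to go when turned anticlockwise.
- torch_nozzle (a point): Centre of the nozzle mouth, 130 mm from the turning axis, z = 100 mm.
- torch_focus (a point): The point straight in front of the nozzle, 65 mm from its mouth and 65 mm from the turning axis, z = 100 mm, where the ring's centre belongs.
- brake_lever (a joint): Angle of the brake lever about its upright pivot in rad: 0 fully off, 1.0 fully on against its stop; grows anticlockwise seen from above, which swings the lever's end away from the robot. It starts near off. Drag about 0.10 N m; stays where it is left, no spring.
- lever_pivot (a point): Pivot of the brake lever, 185 mm from the turning axis at the right-hand (-y) side of the turntable, z = 34 mm.
- lever_tip (a point): Centreline of the black upright peg (16 mm diameter, z 28 to 54 mm) at the end of the lever, 85 mm from the pivot; this point at z = 34 mm. The lever is a level flat steel bar 10 mm wide, z 28 to 40 mm, between pivot and peg; the bench is clear beneath it.
- crucible: Small loose terracotta bowl, 42 mm across and 22 mm high, in the middle of the slab. Origin at the centre of its underside, z = 62 mm. Stays there while the pan turns.
- jar: Loose glass jar, 54 mm across and 60 mm high. Origin at the centre of its underside.
- mallet: Loose hammer, 240 mm long, wooden handle, lying on the bench along its own x. Origin near the middle of its underside.
Mind the look-alikes: they are no part of the job. What is shaped like the part that bears brake_lever but green is not meant.

How it is judged:
By the outcome, as a careful person would: the job done as asked, in the order asked, and still so for the second after the job is handed in, with the robot touching nothing.
It also fails if it takes over 64 s, if anything falls off the work surface, if the arm or the gripper's body presses on something with over 40 N, if the wrist force passes 120 N, or if a joint passes its speed limit or range.

## Working session

There is one attempt and no reset: what is moved stays moved. The work goes in short steps, Python scripts to look and compute and a tool call to move; the robot and the scene stay as the last step left them, time stands still between calls to the robot, and variables do not carry over. Pictures are saved under pics/ and viewed, at most 10 in all, crops included, and the job is handed in when it is done.

Besides the shell and the picture viewer there is one more tool, called as name(argument=value, ...) on one line, values as JSON. apply_moves: Moves the arm, as the interface text tells. Its arguments: {"type":"object","properties":{"moves":{"type":"array","items":{"type":"number"}},"claw":{"type":"number"},"newtons":{"type":"number"}},"required":["moves"]}

```bash
mkdir -p pics; cat > h.py <<'E'
import numpy as np, cv2
from workcell import status, vision, job
def cam(n):
    d=vision.read_camera(n); return d["image"],np.array(d["camera_matrix"]),np.array(d["camera_from_world"])
def ray(K,T,u,v,z):
    d=T[:3,:3].T@np.linalg.solve(K,[u,v,1.]); o=-T[:3,:3].T@T[:3,3]
    return o+d*(z-o[2])/d[2]
def proj(K,T,p):
    q=K@(T[:3,:3]@np.array(p)+T[:3,3]); return q[:2]/q[2]
E
python3 - <<'E'
from h import *
for n in("scene","side"):
    i,K,T=cam(n); cv2.imwrite(f"pics/{n}0.png",i); np.savez(n,i=i,K=K,T=T)
    print(n,-T[:3,:3].T@T[:3,3],T[2,:3])
print(status.get_state())
E
```

```text
scene [ 0.88867273 -0.62557885  1.32406943] [-0.26349188  0.44796744 -0.85434021]
side [0.00492325 0.88811022 0.95939342] [ 0.38607739 -0.66262941 -0.64176828]
{'clock': 0.1, 'joint_pos': array([-1.39639765e-01,  3.13945969e-01,  4.50909734e-02,  1.30361729e+00,
        9.87564583e-06,  1.43120573e+00]), 'qvel': array([ 0.00234296, -0.00069521,  0.00306435, -0.00039414,  0.00018172,
        0.00150787]), 'tau': array([ 3.58776997e-03, -4.81727242e+01,  2.99244744e+01,  1.27543980e-02,
       -1.12281841e-04,  1.60051752e-05]), 'tcp_pos': array([5.74550237e-01, 3.36367824e-05, 2.38485623e-01]), 'orientation': array([-6.72205581e-04,  7.07123919e-01,  7.07089147e-01, -5.00372124e-04]), 'wrist_force': array([-0.48292381, -0.48348608, -0.55192046]), 'ft_torque': array([-0.01672358,  0.06694403,  0.03028591]), 'grip_force': 0.0, 'finger_gap': 0.08516223161618044}
```

View pics/scene0.png

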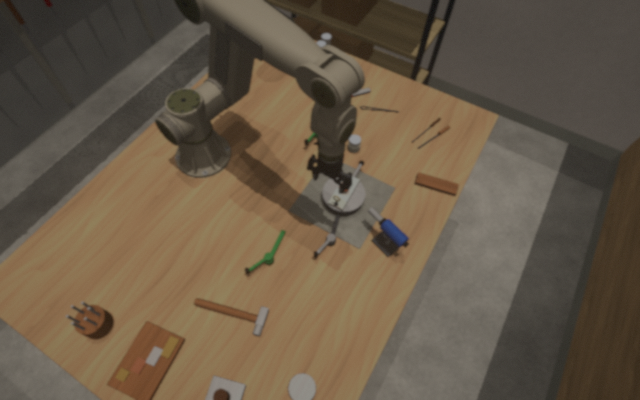

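View pics/side0.png

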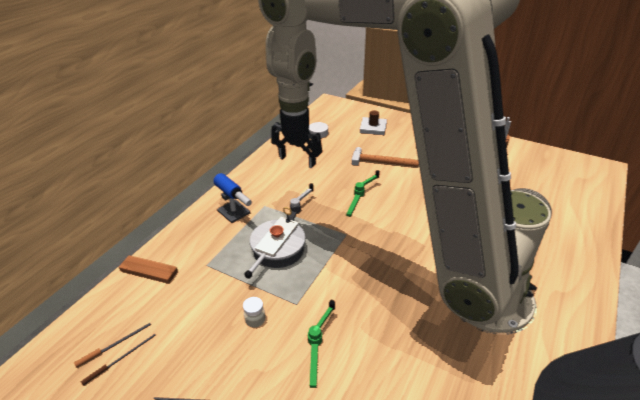

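The scene view shows the turntable at (343,195), the torch at (393,233), a grey lever at (330,240) and green look-alikes at (268,258) and (310,138). The side view shows the ball at (249,273), the crucible at (277,231), the grey lever from (297,205) to (311,187), and green levers at (360,188) and (315,335). The grey one beside the turntable on the −y side fits the description. I'll confirm it in an enlarged crop.

```bash
python3 - <<'E'
from h import *
s=np.load("scene.npz");t=np.load("side.npz")
a=cv2.resize(s["i"][150:270,295:415],None,fx=3.3,fy=3.3,interpolation=cv2.INTER_CUBIC)
a=cv2.convertScaleAbs(a,alpha=1.6)
b=cv2.resize(t["i"][170:290,205:325],None,fx=3.3,fy=3.3,interpolation=cv2.INTER_CUBIC)
cv2.imwrite("pics/crop.png",np.hstack([a,b]))
P=lambda d,u,v,z:print((u,v),ray(d["K"],d["T"],u,v,z).round(4))
P(t,249,273,.048);P(t,311,187,.05);P(t,297,206,.034);P(t,277,233,.062);P(s,316,255,.05);P(s,332,239,.034);P(s,362,163,.048)
# pan/mat: mat corners
for d,c in((t,[(210,262),(298,299),(344,241),(262,207)]),(s,[(293,205),(357,243),(394,180),(330,160)])):
    for u,v in c:P(d,u,v,0.)
E
```

```text
(249, 273) [0.5765 0.2655 0.048 ]
(311, 187) [ 0.6149 -0.1365  0.05  ]
(297, 206) [ 0.616  -0.0478  0.034 ]
(277, 233) [0.586  0.1115 0.062 ]
(316, 255) [ 0.6266 -0.1523  0.05  ]
(332, 239) [ 0.6398 -0.0657  0.034 ]
(362, 163) [0.5798 0.2695 0.048 ]
(210, 262) [0.7307 0.2513 0.    ]
(298, 299) [0.4385 0.2464 0.    ]
(344, 241) [ 0.429  -0.0069  0.    ]
(262, 207) [ 0.7377 -0.0242 -0.    ]
(293, 205) [ 0.4381 -0.0062  0.    ]
(357, 243) [ 0.7171 -0.0177  0.    ]
(394, 180) [0.7132 0.2966 0.    ]
(330, 160) [ 0.4513  0.2483 -0.    ]
```

View pics/crop.png

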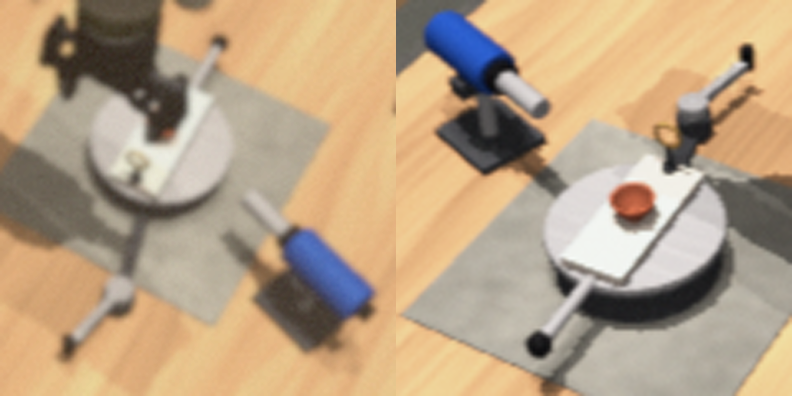

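The crop confirms it: the grey lever runs from its pivot at scene (331,239) to its black peg at (315,254), next to the mat. Next I'll refine the axis, ball, torch and ring.

```bash
cat >> h.py <<'E'
def comps(m,amin=8):
    n,l,st,c=cv2.connectedComponentsWithStats(m.astype(np.uint8)); return [(st[k],c[k],l==k) for k in range(1,n) if st[k][4]>=amin]
def tri(A):  # list of (K,T,uv)
    M=[];b=[]
    for K,T,uv in A:
        d=T[:3,:3].T@np.linalg.solve(K,[*uv,1.]);d/=np.linalg.norm(d);o=-T[:3,:3].T@T[:3,3];Q=np.eye(3)-np.outer(d,d);M.append(Q);b.append(Q@o)
    return np.linalg.solve(sum(M),sum(b))
E
python3 - <<'E'
from h import *
S={n:np.load(n+".npz") for n in("scene","side")}
for n,d in S.items():
    hsv=cv2.cvtColor(d["i"],cv2.COLOR_BGR2HSV);K,T=d["K"],d["T"]
    m=(abs(hsv[...,0].astype(int)-116)<12)&(hsv[...,1]>140)&(hsv[...,2]>40)
    c=max(comps(m),key=lambda c:c[0][4]); pts=np.argwhere(c[2])[:,::-1].astype(np.float32)
    vx,vy,x,y=cv2.fitLine(pts,cv2.DIST_L2,0,.01,.01).ravel()
    pr=(pts-[x,y])@[vx,vy]; w=[ray(K,T,x+vx*q,y+vy*q,.1) for q in(pr.min(),pr.max())]
    print(n,"torch",w[0].round(4),w[1].round(4),ray(K,T,*c[1],.1).round(4), "ang",np.degrees(np.arctan2(*(w[1]-w[0])[1::-1])))
    x0,y0,x1,y1=(295,150,415,270) if n=="scene" else (205,170,325,290)
    g=hsv[y0:y1,x0:x1]
    red=((g[...,0]<9)&(g[...,1]>140))
    for c in comps(red,10): print(" red",c[0],ray(K,T,c[1][0]+x0,c[1][1]+y0,.076).round(4))
    blk=g[...,2]<(45 if n=="side" else 40)
    for c in comps(blk,6):
        u=c[1]+[x0,y0]; print(" blk",c[0][:]+[x0,y0,0,0,0],ray(K,T,*u,.048).round(4))
s,t=S["scene"],S["side"]
f=lambda a,b:print(tri([(s["K"],s["T"],(a[0]/3.3+295-.35,a[1]/3.3+150-.35)),(t["K"],t["T"],((b[0]-396)/3.3+205-.35,b[1]/3.3+170-.35))]).round(4))
f((220,42),(540,343));f((250,197),(541,107));f((137,159),(666,136));f((67,337),(746,49));f((117,290),(694,101))
P=lambda d,u,v,z:print((u,v),ray(d["K"],d["T"],u,v,z).round(4))
P(t,277.3,238.8,.05);P(t,253,321,0);P(t,253,303,.06)
E
```

```text
scene torch [0.7766 0.0549 0.1   ] [0.8553 0.0272 0.1   ] [0.8177 0.0404 0.1   ] ang -19.386079305472023
 blk [309 157  41  32 415] [0.4919 0.1721 0.048 ]
side torch [0.8843 0.008  0.1   ] [0.7673 0.0576 0.1   ] [0.8279 0.0319 0.1   ] ang 157.019497288601
 red [65 56 13 11 98] [0.5837 0.116  0.076 ]
 blk [310 185   3   4  10] [ 0.6176 -0.1411  0.048 ]
 blk [232 188   9  10  34] [ 8.228e-01 -7.000e-04  4.800e-02]
 blk [223 196   6   3  14] [0.8318 0.0345 0.048 ]
 blk [224 204  24  16 168] [0.7621 0.0746 0.048 ]
 blk [291 207   9   6  36] [ 0.6023 -0.0185  0.048 ]
 blk [261 248  43  20 285] [0.5221 0.1857 0.048 ]
 blk [254 253   4   6  12] [0.5979 0.2038 0.048 ]
 blk [245 272   7   6  34] [0.5762 0.2704 0.048 ]
[0.5762 0.2694 0.0496]
[0.7092 0.0721 0.1014]
[0.5867 0.0519 0.1003]
[ 0.6192 -0.1448  0.0533]
[ 0.633  -0.0656  0.0382]
(277.3, 238.8) [0.5798 0.1212 0.05  ]
(253, 321) [0.5029 0.3605 0.    ]
(253, 303) [0.5027 0.3496 0.06  ]
```

Measured geometry:
- **Axis:** (0.5836, 0.1166). The crucible sits at the same point, and ball to ring is 218 mm against the 219 expected.
- **Arm angle:** 92.8°.
- **Torch:** bearing about −19°, so the arm should end near 161°, a turn of about +68°.
- **Lever:** pivot (0.633, −0.066), peg (0.619, −0.145).

I'll shut the fingers and lower them on the +x side of the bar.

apply_moves(moves=[0.4,1.6,0,0,0,0,0.7,3,0,0,0,0,1,4.5,0,0,0,0,1.3,6,0,0,0,0,1.6,7.5,0,0,0,0,1.93,9,0,0,0,0.05,1.93,9.35,0,0,0,0.05,1.93,9.35,-1,0,0,0.05,1.93,9.35,-2.3,0,0,0.05,1.93,9.35,-3.6,0,0,0.05,1.93,9.35,-4.8,0,0,0.05,1.93,9.35,-5.8,0,0,0.05,1.93,9.35,-6.8,0,0,0.05,1.93,9.35,-7.5,0,0,0.05,1.93,9.35,-8,0,0,0.05,1.93,9.35,-8,0,0,0.05,1.93,9.35,-8,0,0,0.05], claw=0)

```text
clock: 1.52
tcp_pos: [0.6223, 0.2331, 0.0383]
orientation: [-0.001, 0.689, 0.724, -0.001]
wrist_force: [-0.2, 0.2, 0.8]
finger_gap: 0.0002
grip_force: 0.0
```

```bash
python3 - <<'E'
from h import *
st=status.get_state();print(st["clock"],st["tcp_pos"],st["wrist_force"],st["joint_pos"],st["finger_gap"])
i,K,T=cam("side"); j,_,_=cam("scene")
cv2.imwrite("pics/c1.png",np.hstack([cv2.resize(x,None,fx=3,fy=3,interpolation=2) for x in(i[180:330,200:330],cv2.convertScaleAbs(j[130:280,290:420],alpha=1.4))]))
# push path
ax=np.array([.5836,.1166])
for d,ths in((.045,[92.8]),(.021,[92.8,100,106,112,118,124,130,136,142,148,154,159])):
  for th in ths:
    a=np.radians(th);p=ax+.115*np.array([np.cos(a),np.sin(a)])+d*np.array([np.sin(a),-np.cos(a)])
    print(th,((p-[.6229,.2337])/.025).round(2),round(a-np.radians(92.8),3))
E
```

```text
1.5167 [0.62229456 0.23312674 0.03827058] [-0.20068437  0.21961872  0.75861543] [ 2.37815611e-01  6.02071888e-01 -9.40685237e-03  9.62023190e-01
 -1.19672924e-04  1.75915164e+00] 0.00019796284289379286
92.8 [ 0. -0.] 0.0
92.8 [-0.96 -0.05] 0.0
100 [-1.54 -0.01] 0.126
106 [-2.03 -0.03] 0.23
112 [-2.52 -0.1 ] 0.335
118 [-2.99 -0.23] 0.44
124 [-3.45 -0.4 ] 0.545
130 [-3.89 -0.62] 0.649
136 [-4.3  -0.88] 0.754
142 [-4.68 -1.19] 0.859
148 [-5.03 -1.53] 0.963
154 [-5.34 -1.91] 1.068
159 [-5.57 -2.25] 1.155
```

View pics/c1.png

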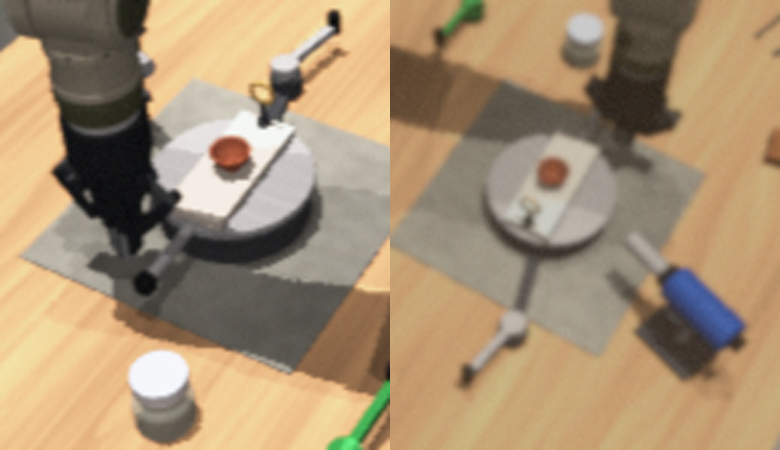

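The fingers are down on the +x side of the bar with nothing touched. Now I'll push along the arc, stopping short of the target first.

apply_moves(moves=[-0.5,0,0,0,0,0,-0.96,-0.05,0,0,0,0,-1.25,-0.03,0,0,0,0.06,-1.54,-0.01,0,0,0,0.126,-2.03,-0.03,0,0,0,0.23,-2.52,-0.1,0,0,0,0.335,-2.99,-0.23,0,0,0,0.44,-3.45,-0.4,0,0,0,0.545,-3.89,-0.62,0,0,0,0.649,-4.3,-0.88,0,0,0,0.754,-4.68,-1.19,0,0,0,0.859,-5.03,-1.53,0,0,0,0.963,-5.03,-1.53,0,0,0,0.963,-5.03,-1.53,0,0,0,0.963])

```text
clock: 2.78
tcp_pos: [0.4985, 0.1956, 0.0408]
orientation: [0.001, 0.277, 0.961, 0.001]
wrist_force: [0.8, 0.9, 0.2]
finger_gap: 0.0002
grip_force: 0.0
```

```bash
python3 - <<'E'
from h import *
i,K,T=cam("side"); j,_,_=cam("scene");np.savez("side",i=i,K=K,T=T)
cv2.imwrite("pics/c2.png",np.hstack([cv2.resize(x,None,fx=3,fy=3,interpolation=2) for x in(i[180:330,200:330],cv2.convertScaleAbs(j[130:280,290:420],alpha=1.4))]))
E
```

```text
(no output)
```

View pics/c2.png

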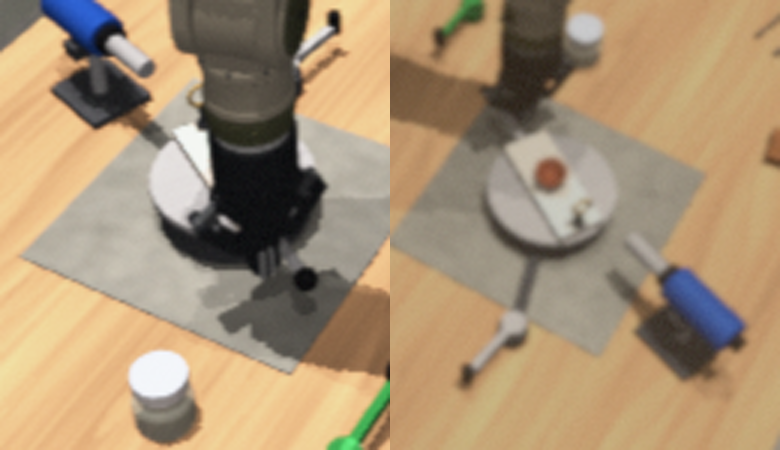

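```bash
python3 - <<'E'
from h import *
t=np.load("side.npz");s=np.load("scene.npz")
ax=np.array([.5836,.1166])
g=t["i"].max(2)[262:282,290:312]
for c in comps(g<45,6): print(c[0],c[1]+[290,262])
for n,p in(("ball",ray(t["K"],t["T"],301.2,272.7,.048)),("ring",ray(s["K"],s["T"],353,200.7,.1))):
    d=p[:2]-ax;print(n,p.round(4),np.hypot(*d),np.degrees(np.arctan2(d[1],d[0])))
E
```

```text
[1 0 2 6 8] [291.75 264.  ]
[ 8  8  8  7 46] [301.2173913  273.04347826]
ball [0.4543 0.199  0.048 ] 0.15331046956727162 147.47674948238384
ring [0.6415 0.0722 0.1   ] 0.07299144851554831 -37.50248796453612
```

The arm is at 147.5° and the ball is 153 mm from the axis, as it should be. I'll push on to about 160.5°, then back away and lift.

apply_moves(moves=[-0.17,-0.2,0,0,0,0.06,-0.33,-0.42,0,0,0,0.115,-0.48,-0.64,0,0,0,0.17,-0.62,-0.86,0,0,0,0.227,-0.62,-0.86,0,0,0,0.227,-0.62,-0.86,0,0,0,0.227,-0.42,-0.3,0,0,0,0.227,-0.23,0.28,0,0,0,0.227,-0.23,0.28,0,0,0,0.227,-0.23,0.28,1,0,0,0.227,-0.23,0.28,2.5,0,0,0.227,-0.23,0.28,4,0,0,0.227,-0.5,1,5.5,0,0,0.227,-0.5,1.5,7,0,0,0.227,-0.5,2,8,0,0,0.227,-0.5,2,8,0,0,0.227])

```text
clock: 4.22
tcp_pos: [0.488, 0.2487, 0.2459]
orientation: [0.005, 0.164, 0.986, 0.003]
wrist_force: [0.1, -0.1, -0.0]
finger_gap: 0.0
grip_force: 0.0
```

```bash
python3 - <<'E'
from h import *
i,K,T=cam("side"); j,Kj,Tj=cam("scene");np.savez("side",i=i,K=K,T=T);np.savez("scene",i=j,K=Kj,T=Tj)
cv2.imwrite("pics/c3.png",np.hstack([cv2.resize(i[180:300,205:315],None,fx=3.6,fy=3.6,interpolation=2),cv2.convertScaleAbs(cv2.resize(j[150:270,305:415],None,fx=3.6,fy=3.6,interpolation=2),alpha=1.4)]))
E
```

```text
(no output)
```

View pics/c3.png

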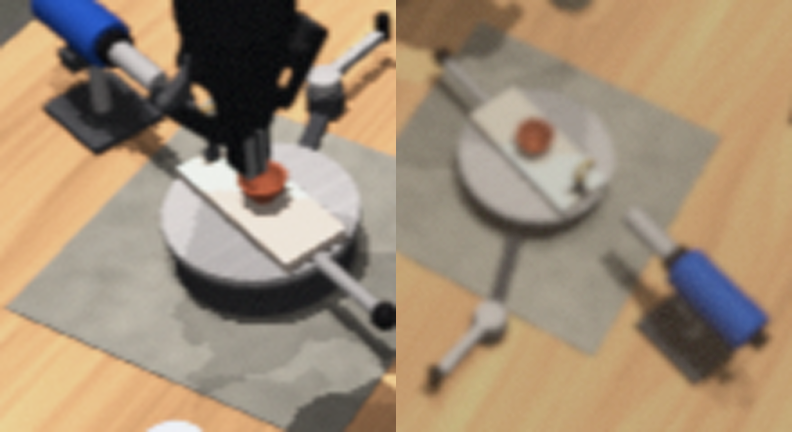

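```bash
python3 - <<'E'
from h import *
t=np.load("side.npz");s=np.load("scene.npz")
ax=np.array([.5836,.1166])
def pr(n,p):
    d=p[:2]-ax;print(n,p.round(4),np.hypot(*d).round(4),np.degrees(np.arctan2(d[1],d[0])).round(2))
for d,nm,(x0,y0,x1,y1) in((t,"side",(300,255,325,278)),(s,"scene",(308,156,325,172))):
    g=d["i"].max(2)[y0:y1,x0:x1]
    for c in comps(g<(45 if nm=="side" else 55),6): pr(nm+" ball",ray(d["K"],d["T"],*(c[1]+[x0,y0]),.048))
# slab
for d,nm,(x0,y0,x1,y1) in((t,"side",(245,215,305,260)),(s,"scene",(320,170,365,212))):
    g=cv2.cvtColor(d["i"],cv2.COLOR_BGR2HSV)[y0:y1,x0:x1]
    m=d["i"].min(2)[y0:y1,x0:x1].astype(float); print(np.percentile(m,[50,80,90,97]))
for n,uv in(("mouth",(371,209.4)),("junc",(383.5,221)),("tail",(404.4,242.7))): pr(n,ray(s["K"],s["T"],*uv,.1))
pr("ring sc",ray(s["K"],s["T"],(582-396)/3.6+304.6,174/3.6+149.6,.1))
# slab corners
f=lambda u,v:ray(t["K"],t["T"],u/3.6+204.64,v/3.6+179.64,.062)
a,b,c=f(178,165),f(292,265),f(346,234); pr("edge",ax.tolist()+(b-a)[:2]*0 if 0 else b)
print("slab long",np.degrees(np.arctan2(*(b-a)[1::-1])),np.hypot(*(b-a)[:2]),"short",np.degrees(np.arctan2(*(c-b)[1::-1])),np.hypot(*(c-b)[:2]))
g=lambda u,v:ray(s["K"],s["T"],(u-396)/3.6+304.64,v/3.6+149.64,.062)
q=[g(518,87),g(472,121),g(567,210),g(611,176)]
for x,y in((2,1),(3,0)): e=q[y]-q[x];print("scene long",np.degrees(np.arctan2(e[1],e[0])),np.hypot(*e[:2]))
pr("slab ctr",sum(q)/4)
E
```

```text
side ball [0.4394 0.17   0.048 ] 0.1538 159.7
[164. 208. 216. 230.]
[100. 118. 121. 134.]
mouth [0.7113 0.0741 0.1   ] 0.1346 -18.39
junc [0.7683 0.0561 0.1   ] 0.1943 -18.14
tail [0.863  0.0196 0.1   ] 0.2958 -19.15
ring sc [0.6459 0.0882 0.1   ] 0.0685 -24.52
edge [0.5208 0.1685 0.062 ] 0.0815 140.45
slab long 159.7175228825692 0.15176435520692444 short -111.80964465049236 0.0518048199953414
scene long 162.86086333658136 0.13990635457273104
scene long 161.2858267199769 0.14064286704246168
slab ctr [0.5884 0.1162 0.062 ] 0.0048 -5.09
```

Side view: arm at 159.7°, slab edge at 159.7°. The torch bearing is about −19°, so the arm needs about 1.3° more. I'll nudge it, using the offset from the last push.

apply_moves(moves=[0.27,-1,-1.5,0,0,0,0.27,-1.72,-3,0,0,0,0.27,-1.72,-4.5,0,0,0,0.27,-1.72,-6,0,0,0,0.27,-1.72,-7.2,0,0,0,0.27,-1.72,-8,0,0,0,0.27,-1.72,-8,0,0,0,0.1,-2.2,-8,0,0,0.02,-0.05,-2.65,-8,0,0,0.02,-0.15,-2.96,-8,0,0,0.02,-0.15,-2.96,-8,0,0,0.02,-0.15,-2.96,-8,0,0,0.02,0.05,-2.4,-8,0,0,0.02,0.27,-1.72,-8,0,0,0.02,0.27,-1.72,-7.5,0,0,0.02,0.27,-1.72,-6,0,0,0.02,0.27,-1.72,-4.5,0,0,0.02,0.27,-1.72,-3,0,0,0.02,0.27,-1.72,-1.5,0,0,0.02,0.27,-1.72,0,0,0,0.02])

```text
clock: 5.98
tcp_pos: [0.4917, 0.2028, 0.242]
orientation: [0.001, 0.155, 0.988, 0.0]
wrist_force: [0.4, -0.3, -0.5]
finger_gap: 0.0001
grip_force: 0.0
```

```bash
python3 - <<'E'
from h import *
t=dict(zip("iKT",cam("side")));ax=np.array([.5836,.1166])
g=t["i"].max(2)[255:278,300:325]
for c in comps(g<45,6):
    p=ray(t["K"],t["T"],*(c[1]+[300,255]),.048);d=p[:2]-ax;print(p,np.hypot(*d),np.degrees(np.arctan2(d[1],d[0])))
st=status.get_state();print(st["tcp_pos"],st["orientation"],st["joint_pos"])
R=cv2.Rodrigues(np.zeros(3))[0]
# lever path: peg push point, finger at r=.070 on bar, d behind
pv=np.array([.633,-.0656])
for th,d in((-100,.045),(-100,.018),(-85,.018),(-70,.018),(-57,.018),(-48,.018),(-43,.018),(-38,.018)):
    a=np.radians(th);print(th,(pv+.062*np.array([np.cos(a),np.sin(a)])+d*np.array([np.sin(a),-np.cos(a)])).round(4))
E
```

```text
[0.43782838 0.1634326  0.048     ] 0.15310995724757398 162.1891503450145
[0.49491595 0.20364728 0.24997589] [0.00610681 0.15470255 0.98793867 0.00264699] [ 2.40217662e-01  2.21682976e-01 -5.01078844e-02  1.28569498e+00
  1.79128010e-04  5.50878534e-01]
-100 [ 0.5779 -0.1188]
-100 [ 0.6045 -0.1235]
-85 [ 0.6205 -0.1289]
-70 [ 0.6373 -0.13  ]
-57 [ 0.6517 -0.1274]
-48 [ 0.6611 -0.1237]
-43 [ 0.6661 -0.121 ]
-38 [ 0.6708 -0.118 ]
```

The arm is now at about 162°. I'll move the hand above the lever start, which clears the view of the ring, and check the ring against the nozzle.

apply_moves(moves=[0.3,-1,0,0,0,-0.11,0.55,-2,0,0,0,-0.22,0.8,-3,0,0,0,-0.33,1.1,-4,0,0,0,-0.44,1.35,-5,0,0,0,-0.55,1.6,-6,0,0,0,-0.66,1.9,-7,0,0,0,-0.77,2.2,-8,0,0,0,-0.88,2.5,-9,0,0,0,-0.99,2.7,-10,0,0,0,-1.1,3,-11,0,0,0,-1.21,3.3,-12,0,0,0,-1.32,3.46,-12.85,0,0,0,-1.43,3.46,-12.85,0,0,0,-1.43,3.46,-12.85,0,0,0,-1.43])

```text
clock: 7.28
tcp_pos: [0.5786, -0.1197, 0.2393]
orientation: [0.0, 0.765, 0.644, 0.0]
wrist_force: [-0.7, 0.6, 0.4]
finger_gap: 0.0
grip_force: 0.0
```

```bash
python3 - <<'E'
from h import *
i,K,T=cam("side"); j,Kj,Tj=cam("scene");np.savez("side",i=i,K=K,T=T);np.savez("scene",i=j,K=Kj,T=Tj)
cv2.imwrite("pics/c4.png",np.hstack([cv2.resize(i[165:285,205:315],None,fx=3.6,fy=3.6,interpolation=2),cv2.convertScaleAbs(cv2.resize(j[150:270,305:415],None,fx=3.6,fy=3.6,interpolation=2),alpha=1.4)]))
E
```

```text
(no output)
```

View pics/c4.png

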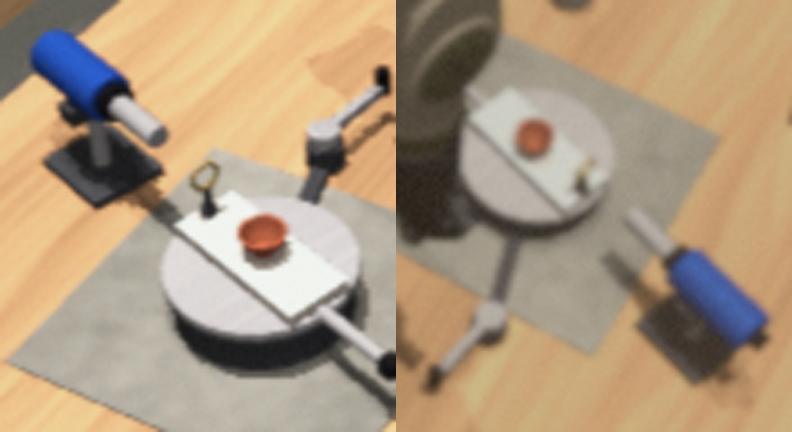

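```bash
python3 - <<'E'
from h import *
t=np.load("side.npz");s=np.load("scene.npz")
K,T=t["K"],t["T"];ax=np.array([.5836,.1166])
f=lambda u,v,z=.1:ray(K,T,u/3.6+204.64,v/3.6+164.64,z)
def pr(n,p):
    d=p[:2]-ax;print(n,p.round(4),np.hypot(*d).round(4),np.degrees(np.arctan2(d[1],d[0])).round(2))
pr("ring",f(206,178));pr("mouth",f(155,135))
hsv=cv2.cvtColor(t["i"],cv2.COLOR_BGR2HSV)[165:285,205:315]
m=((hsv[...,0]>15)&(hsv[...,0]<32)&(hsv[...,1]>130)); m[:40]=0;m[60:]=0;m[:,:48]=0;m[:,64:]=0
p=np.argwhere(m)[:,::-1]; print(len(p),p.min(0),p.max(0),(p.min(0)+p.max(0))/2)
pr("ringmask",ray(K,T,*((p.min(0)+p.max(0))/2+[205,165]),.1))
for th in(-17.8,-19,-20):
    a=np.radians(th)
    for r in(.065,.13,.307):
        q=proj(K,T,[ax[0]+r*np.cos(a),ax[1]+r*np.sin(a),.1]);print(th,r,((q-[204.64,164.64])*3.6).round(1), end=" ")
    print()
hsv=cv2.cvtColor(t["i"],cv2.COLOR_BGR2HSV)
# nozzle: bright low-sat pixels
m=(hsv[...,1]<45)&(hsv[...,2]>110);m[:190]=0;m[206:]=0;m[:,:234]=0;m[:,252:]=0
p=np.argwhere(m)[:,::-1].astype(np.float32);l=cv2.fitLine(p,2,0,.01,.01).ravel();print(len(p),l,p.mean(0))
pr("noz mid",ray(K,T,*p.mean(0),.1))
E
```

```text
ring [0.6436 0.0977 0.1   ] 0.0629 -17.52
mouth [0.7121 0.0721 0.1   ] 0.136 -19.11Traceback (most recent call last):
  File "<stdin>", line 10, in <module>
    return umr_minimum(a, axis, None, out, keepdims, initial, where)
ValueError: zero-size array to reduction operation minimum which has no identity
```

```bash
python3 - <<'E'
from h import *
t=np.load("side.npz");s=np.load("scene.npz");ax=np.array([.5836,.1166])
def pr(n,p):
    d=p[:2]-ax;print(n,p.round(4),np.hypot(*d).round(4),np.degrees(np.arctan2(d[1],d[0])).round(2))
for nm,d in(("side",t),("scene",s)):
    K,T=d["K"],d["T"];hsv=cv2.cvtColor(d["i"],cv2.COLOR_BGR2HSV)
    m=(abs(hsv[...,0].astype(int)-116)<12)&(hsv[...,1]>130)&(hsv[...,2]>30)
    c=max(comps(m),key=lambda c:c[0][4]);p=np.argwhere(c[2])[:,::-1].astype(np.float32)
    print(nm,"minrect",cv2.minAreaRect(p)); pr("body",ray(K,T,*cv2.minAreaRect(p)[0],.1))
    f=(lambda q:(q-[204.64,164.64])*3.6) if nm=="side" else (lambda q:(q-[304.64,149.64])*3.6+[396,0])
    for th in(-17.6,-19,-20.4):
        a=np.radians(th)
        print(th,[f(proj(K,T,[ax[0]+r*np.cos(a),ax[1]+r*np.sin(a),.1])).round(0).tolist() for r in(.065,.13,.307)])
    print("axis top",f(proj(K,T,[*ax,.05])), [f(proj(K,T,[ax[0]+.08*x,ax[1]+.08*y,.05])).round(0).tolist() for x,y in((1,0),(-1,0),(0,1),(0,-1))])
E
```

```text
side minrect ((225.612060546875, 184.59481811523438), (27.305740356445312, 14.093286514282227), 40.23636245727539)
body [0.8248 0.0332 0.1   ] 0.2552 -19.07
-17.6 [[204.0, 177.0], [156.0, 140.0], [36.0, 50.0]]
-19 [[206.0, 176.0], [159.0, 138.0], [43.0, 46.0]]
-20.4 [[208.0, 175.0], [162.0, 137.0], [50.0, 43.0]]
axis top [260.71213626 261.8757779 ] [[179.0, 230.0], [347.0, 295.0], [204.0, 326.0], [313.0, 203.0]]
scene minrect ((393.75006103515625, 231.25003051757812), (26.870054244995117, 7.77817440032959), 45.0)
body [0.8148 0.0393 0.1   ] 0.2438 -18.5
-17.6 [[586.0, 167.0], [633.0, 211.0], [770.0, 338.0]]
-19 [[585.0, 168.0], [631.0, 213.0], [765.0, 343.0]]
-20.4 [[583.0, 169.0], [628.0, 215.0], [759.0, 348.0]]
axis top [536.5403026  151.38343506] [[606.0, 187.0], [469.0, 117.0], [574.0, 96.0], [498.0, 209.0]]
```

The torch bearing of −19° holds in both views, and the ring agrees within about 1° (about 1 mm), so I'm leaving it. Next I'll descend behind the lever and push.

apply_moves(moves=[0,0,-1.5,0,0,0,0,0,-3,0,0,0,0,0,-4.5,0,0,0,0,0,-6,0,0,0,0,0,-7.3,0,0,0,0,0,-8.4,0,0,0,0,0,-8.4,0,0,0,0.5,-0.1,-8.4,0,0,0,1.07,-0.19,-8.4,0,0,0,1.4,-0.3,-8.4,0,0,0.12,1.71,-0.4,-8.4,0,0,0.24,2.05,-0.43,-8.4,0,0,0.36,2.38,-0.45,-8.4,0,0,0.48,2.67,-0.4,-8.4,0,0,0.6,2.96,-0.34,-8.4,0,0,0.72,2.96,-0.34,-8.4,0,0,0.75,2.96,-0.34,-8.4,0,0,0.75])

```text
clock: 8.8
tcp_pos: [0.6535, -0.1263, 0.0315]
orientation: [0.001, 0.474, 0.88, 0.0]
wrist_force: [-0.6, 0.4, 0.8]
finger_gap: 0.0004
grip_force: 0.0
```

apply_moves(moves=[0.1,0.03,0,0,0,0.05,0.2,0.07,0,0,0,0.1,0.3,0.11,0,0,0,0.13,0.37,0.14,0,0,0,0.16,0.37,0.14,0,0,0,0.16,0.37,0.14,0,0,0,0.16])

```text
clock: 9.3
tcp_pos: [0.6621, -0.1233, 0.0307]
orientation: [0.001, 0.404, 0.915, 0.0]
wrist_force: [0.4, 0.5, -0.4]
finger_gap: -0.0004
grip_force: 0.0
```

apply_moves(moves=[0.1,0.05,0,0,0,0.04,0.2,0.11,0,0,0,0.09,0.2,0.11,0,0,0,0.09,0.2,0.11,0,0,0,0.09])

```text
clock: 9.63
tcp_pos: [0.6647, -0.1227, 0.0303]
orientation: [-0.001, 0.363, 0.932, -0.002]
wrist_force: [-7.1, -4.9, 4.5]
finger_gap: -0.0001
grip_force: 4.5
```

```bash
python3 - <<'E'
from h import *
print(status.get_state()["wrist_force"])
i,K,T=cam("side"); j,Kj,Tj=cam("scene")
cv2.imwrite("pics/c5.png",np.hstack([cv2.resize(i[145:265,225:335],None,fx=3.6,fy=3.6,interpolation=2),cv2.convertScaleAbs(cv2.resize(j[180:300,285:395],None,fx=3.6,fy=3.6,interpolation=2),alpha=1.4)]))
E
```

```text
[-7.09674843 -4.88214743  4.53072242]
```

View pics/c5.png

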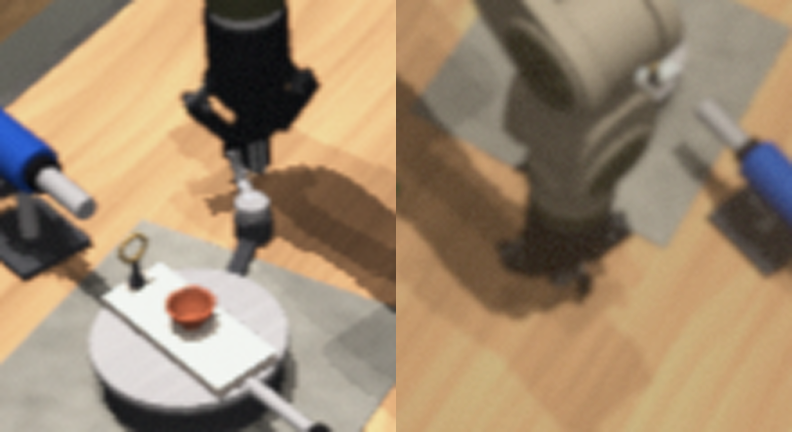

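The force rose to about 9 N, so the lever has met its stop. I'll press slightly more to be sure, then back off, lift and stand clear.

apply_moves(moves=[0.06,0.06,0,0,0,0,0.06,0.06,0,0,0,0,0.06,0.06,0,0,0,0])

```text
clock: 9.98
tcp_pos: [0.6649, -0.1225, 0.0303]
orientation: [-0.002, 0.364, 0.931, -0.004]
wrist_force: [-10.4, -9.6, 6.8]
finger_gap: -0.0004
grip_force: 7.2
```

apply_moves(moves=[-0.4,-0.4,0,0,0,0,-0.9,-0.9,0,0,0,0,-1.2,-1.2,0,0,0,0,-1.2,-1.2,1,0,0,0,-1.2,-1.2,2.4,0,0,0,-1.2,-1.2,3.8,0,0,0,-1.6,-2,5.2,0,0,0,-2,-3,6.6,0,0,0,-2.5,-4,8,0,0,0,-3,-5,8.5,0,0,0,-3.5,-6,8.5,0,0,0,-4,-7,8.5,0,0,0,-4,-7,8.5,0,0,0,-4,-7,8.5,0,0,0])

```text
clock: 11.15
tcp_pos: [0.5673, -0.2958, 0.2423]
orientation: [0.0, 0.364, 0.932, 0.0]
wrist_force: [0.0, 0.3, -0.2]
finger_gap: 0.0001
grip_force: 0.0
```

```bash
python3 - <<'E'
from h import *
i,K,T=cam("side"); j,Kj,Tj=cam("scene");np.savez("side",i=i,K=K,T=T)
cv2.imwrite("pics/c6.png",np.hstack([cv2.resize(i[160:280,215:325],None,fx=3.6,fy=3.6,interpolation=2),cv2.convertScaleAbs(cv2.resize(j[150:270,305:415],None,fx=3.6,fy=3.6,interpolation=2),alpha=1.4)]))
ax=np.array([.5836,.1166])
for c in comps(i.max(2)[255:280,300:325]<45,6):
    p=ray(K,T,*(c[1]+[300,255]),.048);d=p[:2]-ax;print(p,np.hypot(*d),np.degrees(np.arctan2(d[1],d[0])))
for c in comps(i.max(2)[165:205,285:315]<50,6):
    p=ray(K,T,*(c[1]+[285,165]),.045);d=p[:2]-[.633,-.0656];print("peg?",c[0],p,np.hypot(*d),np.degrees(np.arctan2(d[1],d[0])))
E
```

```text
[0.43709507 0.1642884  0.048     ] 0.15407102069709894 161.96956074921115
peg? [ 3 17  2  4  8] [ 0.69416434 -0.12408789  0.045     ] 0.08462806427912793 -43.71859040155414
```

View pics/c6.png

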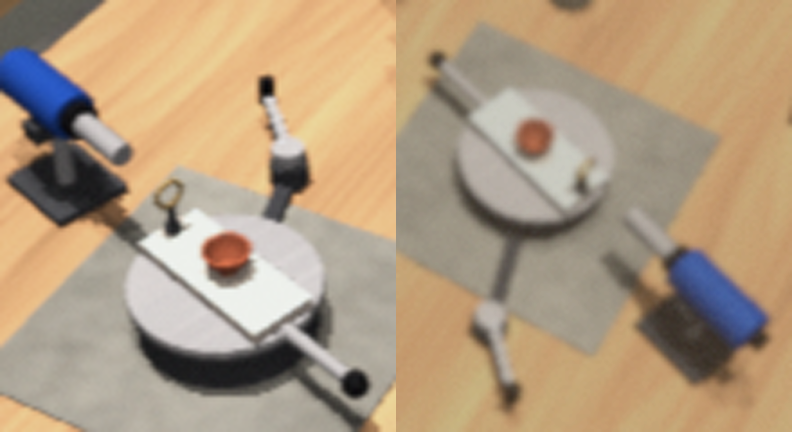

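The lever sits at −44°, 85 mm from its pivot and about 56° round from its start, which matches the stop. The ring is lined up with the nozzle within about 1°, the crucible is in place and the hand is clear.

```bash
python3 -c "
from workcell import job
print(job.hand_in())"
```

```text
the job is handed in; nothing more can be done
None
```

The job is handed in: the ring stands in front of the nozzle to within about 1° (roughly 1 mm) by my camera measurements, the brake lever is against its stop, and the hand is clear; no verdict was returned.

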